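Line up a jig bracket with a drift pin and bolt it

TASK

The steel hold-down bracket of the board jig hangs loose on its centre bolt and has swung, so its end holes no longer match the holes in the rail below: push the drift pin from the tool stand into the hole at the bracket's narrow end, all the way until its collar sits on the bracket, to bring the holes in line. Leave the drift there while you fit the knob-headed bolt into the hole at the wide end, fully home with its head down on the bracket; then pull the drift out and stand it back, fully down, in either hole of the tool stand. Do not disturb the loose heatsink, fan and screwdriver.

Things in the scene. Friction and masses are not known exactly. Their poses are not given: they have to be found in the camera images.
- drift_hole (a point): Centre of the 16 mm through hole at the NARROW end of the bracket, on its top face (z 46 mm). Turns with the bracket: x across it, y along it outward, z up. Bracket: level flat steel bar 200 mm long, 6 mm thick, 36 mm wide at this end, else 58. Seen from here the rail's hole below lies 0 to 8 mm off along +x or -x, unknown and not measured: find it by touch or look down the hole.
- bolt_hole (a point): Centre of the like 16 mm hole at the WIDE end of the bracket, top face; same axes; 160 mm from drift_hole. Under the bracket lies a fixed aluminium rail 48 x 200 mm, top face 40 mm above the work surface, with a 16 mm hole through its full height for each bracket hole, also 80 mm from the pivot: both pairs are in line when the bracket lies along the rail.
- pivot (a point): Axis of the bracket's fixed centre bolt, at the bracket's top face, half-way between the holes. Round head 26 mm across stands 12 mm above the bracket. The bracket turns stiffly about it: about 4 N sideways at an end hole moves it; it stays where left. The jig is turned up to 0.35 rad. On the far side a fixed circuit board, parts up to 43 mm high, starts 33 mm from the rail's centre line.
- drift_mid (a point): Loose steel drift pin, upright, 0.2 kg: centre of its round handle, 34 mm above the underside of its collar; z along the pin, up. Handle 20 mm across, from 6 to 60 mm above the collar's underside; collar 32 mm across; below it a shank 15.2 mm across, 15 mm long, then a 25 mm taper to a flat 4 mm tip (40 mm below the collar's underside). Starts in one hole of the stand, collar on its top.
- bolt_mid (a point): Loose knob-headed bolt, upright, 0.15 kg: point on its axis 24 mm above the underside of its head, a good grip height; z along it, up. Flange 32 mm across, 10 mm thick; above it a round black knob 32 mm across, 10 to 40 mm above the head's underside. Shank 14.2 mm across, 36 mm long, the last 7 mm tapering to 8 mm. Starts in the other hole of the stand, head on its top.
- stand_hole0 (a point): Centre of one hole of the tool stand, at its top face. The stand is a fixed black block 70 x 170 mm, 50 mm high, with two through holes 22 mm across, 90 mm apart along its y axis, each 40 mm from the nearer end of the block.
- stand_hole1 (a point): Centre of the other hole of the tool stand, at its top face.
- heatsink: Bystander: loose aluminium finned heatsink, 70 x 70 x 30 mm, origin under its centre.
- fan: Bystander: loose black cooling fan lying flat, about 84 mm wide, 25 mm high, origin under its centre.
- driver: Bystander: loose screwdriver lying flat, 180 mm long, along its x.
Things that resemble listed ones, but are neither listed nor needed, are in the scene too. What is shaped like the part that bears drift_mid but yellow is not meant.

How it is judged:
On the way, in this order (a step that is already met when the one before it is completed fails the run):
1. the drift stands fully down in the bracket's narrow-end hole, its collar on the bracket, and so through the rail's hole (horizontal distance between drift_mid and drift_hole below 0.006 m and z of drift_mid in the frame of drift_hole between 0.03 and 0.038 m and angle between drift_mid's own z axis and vertical below 0.08 rad), for 0.2 s.
2. the bolt is fully home in the wide-end hole while the drift is still fully down in its hole (all of step 1 and horizontal distance between bolt_mid and bolt_hole below 0.006 m and z of bolt_mid in the frame of bolt_hole between 0.02 and 0.028 m and angle between bolt_mid's own z axis and vertical below 0.08 rad), for 0.2 s.
At the end, for the whole second after the job is handed in: the bolt upright (within 0.08 rad) in the bracket's wide-end hole with its head within 4 mm of the bracket's top, the drift upright (within 0.08 rad) and fully down (within 4 mm) in either hole of the tool stand, both at rest (horizontal distance between bolt_mid and bolt_hole below 0.006 m and z of bolt_mid in the frame of bolt_hole between 0.02 and 0.028 m and angle between bolt_mid's own z axis and vertical below 0.08 rad and ((horizontal distance between drift_mid and stand_hole0 below 0.008 m and z of drift_mid in the frame of stand_hole0 between 0.03 and 0.038 m and angle between drift_mid's own z axis and vertical below 0.08 rad) or (horizontal distance between drift_mid and stand_hole1 below 0.008 m and z of drift_mid in the frame of stand_hole1 between 0.03 and 0.038 m and angle between drift_mid's own z axis and vertical below 0.08 rad)) and linear speed of each of drift, bolt below 0.02 m/s); the robot touches nothing.
It fails at once if the loose heatsink has been moved by more than 30 mm (distance of heatsink from where it was at the start of the episode above 0.03 m).
It fails at once if the loose fan has been moved by more than 30 mm (distance of fan from where it was at the start of the episode above 0.03 m).
It fails at once if the screwdriver has been moved by more than 30 mm (distance of driver from where it was at the start of the episode above 0.03 m).
It also fails if it takes over 72 s, if anything falls off the work surface, if the arm or the gripper's body presses on something with over 40 N, if the wrist force passes 120 N, or if a joint passes its speed limit or range.

ROBOT

A 6-joint arm with a two-finger parallel gripper is mounted at the origin on the work surface. World frame = base frame: x ahead of the robot, y to its left, z up, the work surface at z = 0. Lengths are in m, angles in rad, forces in N, time in s.
With the tool pointing down it reaches from about 0.225 to 0.725 m from the base axis. Payload 3.1 kg.
Tool frame: the origin (TCP) lies at the very end of the fingers, on their centre line; the grasp point (between the pads) lies 19 mm behind it; z points along the fingers, y is the direction in which the jaws open and shut (so a half turn about z gives the same grasp; the last joint's range is limited). The gripper opens to 85 mm and grips with 20 to 120 N. Pads are 22 mm wide; open, the fingers measure 114 mm over their backs; the gripper's body (76 mm by 85 mm) begins 54 mm behind the grasp point. The pads swing forward as they close: fully open they stand 13 mm farther back than shut.
Start: joints at [-1.385, 0.048, 0.099, 1.622, 0, 1.443], TCP at [0.162, -0.499, 0.231] pointing down, gripper open.
Joint ranges: [-2.91, 2.91], [-0.99, 1.94], [-1.21, 1.42], [-2.12, 2.29], [-1.49, 1.47], [-3.14, 3.14]. Speed limits (rad/s): [2.79, 2.79, 3.14, 3.14, 3.14, 3.14].

INTERFACE

Orientations are given as a rotation vector (axis times angle).
In Python, from workcell import env, snapshot, get_calibration gives the robot as it stands. The module is installed in compiled form; this text tells all that it offers.
- The arm moves only by the shell command python3 -m crank 'ROWS' [FORCE]. ROWS is JSON, a list of rows, each an object with "travel": the shift along the tool's x, y, z in m, a list of three; "turn": the turn about the tool's z in degrees; "claw": the closure, from 0 (fully open) to 1 (shut). A call has 1 to 20 rows; each row shifts and turns the commanded pose from where the row before left it, along the tool's axes as they then stand; what a row does not reach is not made up. A row lasts 1/8 s, in which the tool goes at most 62.5 mm and 10.7 degrees, less where a joint would pass 70% of its speed; a pose out of reach is approached as far as the arm can. A call is refused whole if a number of a shift passes 0.0625 or a number of a turn 10.7, either way. A call with a gripper value outside its range is refused whole. The fingers move at their own pace and stop on an object; FORCE is the grip in N (left out, the last holds). Time passes only in rows, so rows that do not move let the fingers close. It gives the time, the measured TCP pose, the force and the opening at its end, in the units of the state.
- env.get_obs(): the state, without advancing time (a new reading comes with each control period).
- snapshot(name): name is "scene" or "top"; returns the picture (420x560x3 uint8, red, green, blue); there is no depth.
- get_calibration(name): a dict with "fx", "fy", "cx", "cy" (pixels), "camera_from_world" (4x4, takes a point from world to camera coordinates). Camera axes: x right, y down, z forward; pixel columns grow to the right and rows downward; lengths in m; the calibration is good to about 2 mm. A picture is of the moment at which its call begins. get_calibration takes no time and is no camera call.
- env.close_job(): hands the job in, once; it reports no verdict.
The state is a dict: "time_s": time; "qpos": joint angles; "qvel": joint speeds; "effort": joint torques, N m; "ee_pos": TCP position; "tool_rot": TCP orientation; "wrist_force": force on the tool from outside, world axes, zero at the start; "ft_torque": the same for the moment, N m; "width": finger opening in m.
Only numpy, scipy, OpenCV 4.12 (cv2) and the standard library are available. Lean on these libraries where they do the work, as an engineer would, in place of code of your own. Each camera call takes 0.05 s, during which the arm holds its last target. There are 200 camera calls.

## Working session

There is one attempt and no reset: what is moved stays moved. The work goes in short steps, Python scripts to look and compute and a shell command to move; the robot and the scene stay as the last step left them, time stands still between calls to the robot, and variables do not carry over. Pictures are saved under pics/ and viewed, about 8 in all and at most 12, crops included, and the job is handed in when it is done.

```bash
mkdir -p pics; cat > h.py <<'E'
from workcell import env, snapshot, get_calibration
import numpy as np, cv2
def save(name,fn,crop=None,scale=1):
    im=snapshot(name); cv2.imwrite('pics/raw_'+fn,im[:,:,::-1])
    if crop: x0,y0,x1,y1=crop; im=im[y0:y1,x0:x1]
    im=cv2.resize(im,None,fx=scale,fy=scale,interpolation=cv2.INTER_CUBIC)
    cv2.imwrite('pics/'+fn,im[:,:,::-1])
def p2w(name,u,v,z):
    c=get_calibration(name);T=np.array(c['camera_from_world']);R=T[:3,:3];t=T[:3,3]
    d=R.T@np.array([(u-c['cx'])/c['fx'],(v-c['cy'])/c['fy'],1]);o=-R.T@t
    return o+d*(z-o[2])/d[2]
def w2p(name,p):
    c=get_calibration(name);T=np.array(c['camera_from_world']);q=T[:3,:3]@np.array(p)+T[:3,3]
    return np.array([c['fx']*q[0]/q[2]+c['cx'],c['fy']*q[1]/q[2]+c['cy']])
E
python3 - <<'E'
from h import *
save('top','top0.png',None,1.4);save('scene','scene0.png',None,1.4)
for n in('top','scene'):
    c=get_calibration(n);T=np.array(c['camera_from_world']);print(n,c['fx'],-T[:3,:3].T@T[:3,3],T[2,:3])
o=env.get_obs();print({k:np.round(v,4) for k,v in o.items()})
E
```

```text
top 536.7218704408215 [0.44099388 0.00961113 1.36348666] [ 0.07158097 -0.00917941 -0.99739255]
scene 440.51715297282215 [1.40917086 0.44340495 0.70014905] [-0.76248407 -0.38540191 -0.5196955 ]
{'time_s': np.float64(0.1), 'qpos': array([-1.3848,  0.0487,  0.0977,  1.622 ,  0.    ,  1.443 ]), 'qvel': array([-0.0004, -0.0014,  0.0045, -0.0007, -0.0001, -0.0019]), 'effort': array([ 3.00000e-03, -3.39850e+01,  3.20936e+01,  1.59000e-02,
       -1.00000e-04,  0.00000e+00]), 'ee_pos': array([ 0.1619, -0.4988,  0.2302]), 'tool_rot': array([-3.1009e+00, -4.9060e-01,  1.0000e-04]), 'wrist_force': array([-0.6223,  0.8469, -0.6533]), 'ft_torque': array([-0.0247, -0.0089, -0.0002]), 'width': np.float64(0.0854)}
```

View pics/top0.png

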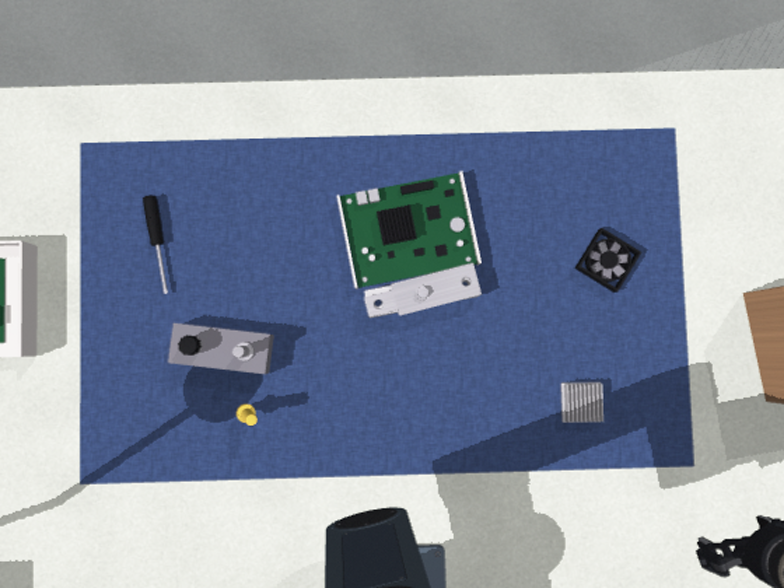

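View pics/scene0.png

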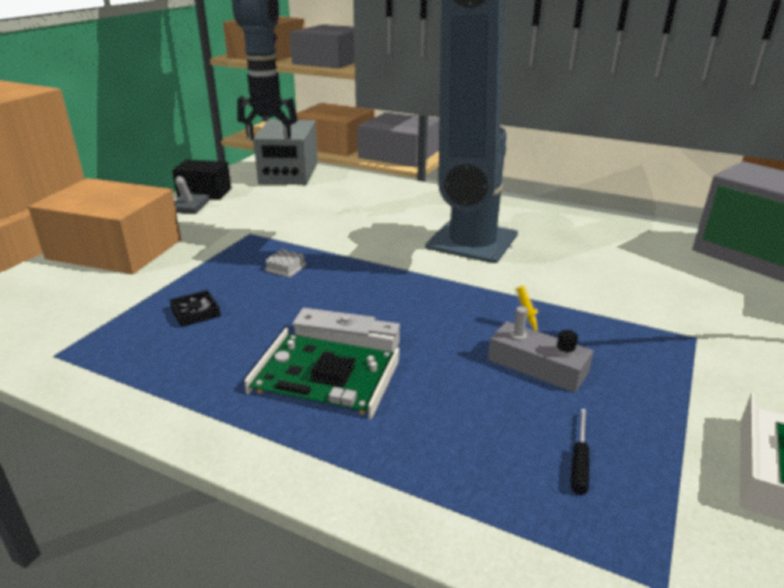

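Top view, in 1.4x pixels:
- Candidates for the drift are the silver pin in the stand at (242,350) and the yellow look-alike at (247,413). I choose the silver one.
- The black knob bolt is at (189,344).
- The bracket's narrow end, with its hole, is at (378,303). The wide-end hole is at (466,282) and the pivot at (424,292).

Next I check these in close crops.

```bash
python3 - <<'E'
from h import *
im=cv2.imread('pics/raw_top0.png')
a=cv2.resize(im[220:275,110:205],None,fx=8,fy=8,interpolation=cv2.INTER_CUBIC)[:, :760]
b=cv2.resize(im[180:232,250:350],None,fx=7.6,fy=7.6*.0+3.0 if 0 else 7.6,interpolation=cv2.INTER_CUBIC)
def gr(img,x0,y0,s):
    for x in range(0,img.shape[1],int(10*s)): cv2.putText(img,str(int(x0+x/s)),(x,10),0,.35,(0,255,255),1); cv2.line(img,(x,12),(x,18),(0,255,255),1)
    for y in range(0,img.shape[0],int(10*s)): cv2.putText(img,str(int(y0+y/s)),(0,y+4),0,.35,(0,255,255),1)
a=cv2.resize(im[222:272,110:205],None,fx=8,fy=8,interpolation=cv2.INTER_CUBIC)
b=cv2.resize(im[182:232,252:347],None,fx=8,fy=8,interpolation=cv2.INTER_CUBIC)
a=cv2.resize(im[222:258,112:207],None,fx=8,fy=8,interpolation=cv2.INTER_CUBIC)
b=cv2.resize(im[186:230,254:349],None,fx=8,fy=8,interpolation=cv2.INTER_CUBIC)
a=im[226:270,112:207];a=cv2.resize(im[226:256,112:207],None,fx=8,fy=8,interpolation=cv2.INTER_CUBIC) if 0 else cv2.resize(im[226:270,112:207],None,fx=6,fy=6,interpolation=cv2.INTER_CUBIC)
b=cv2.resize(im[184:234,254:349],None,fx=6,fy=6,interpolation=cv2.INTER_CUBIC)
gr(a,112,226,6);gr(b,254,184,6)
cv2.imwrite('pics/crop0.png',np.vstack([a,b]))
E
```

```text
(no output)
```

View pics/crop0.png

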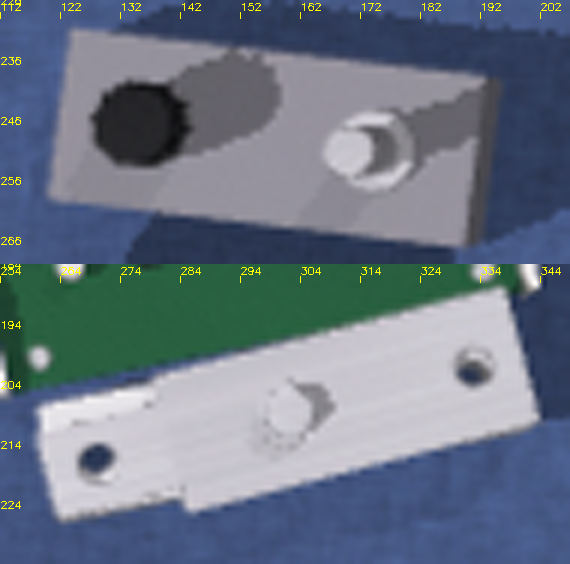

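```bash
python3 - <<'E'
from h import *
from scipy.spatial.transform import Rotation as Ro
A=lambda x,y:(112+(x+.5)/6-.5,226+(y+.5)/6-.5)
B=lambda x,y:(254+(x+.5)/6-.5,184+(y-264+.5)/6-.5)
P=lambda uv,z:p2w('top',*uv,z)
dh=P(B(97,461),.046);bh=P(B(474.5,367),.046)
print('dh',dh,'bh',bh,np.linalg.norm(dh-bh),'mid',(dh+bh)/2)
print('pivot head top',P(B(290,408),.058))
d=bh-dh;print('bracket ang',np.arctan2(d[1],d[0]))
# rail strip edge
e1,e2=P(B(40,406),.04),P(B(152,386),.04);r=e2-e1;print('rail edge',e1,e2,np.arctan2(r[1],r[0]))
b1,b2=P(B(155,382),.046),P(B(506,286),.046);r=b2-b1;print('br far edge',np.arctan2(r[1],r[0]),np.linalg.norm(r))
b1,b2=P(B(190,512),.046),P(B(540,420),.046);r=b2-b1;print('br near edge',np.arctan2(r[1],r[0]))
C=[P(A(*c),.05) for c in((70,30),(487,77),(467,246),(47,200))]
print('stand',np.round(C,4),[np.linalg.norm(C[i]-C[i-1]) for i in range(4)])
c=sum(C)/4;ax=(C[0]-C[1]+C[3]-C[2]);ax/=np.linalg.norm(ax);print('c',c,'axis',ax,'ends pred',c+ax*.045,c-ax*.045)
ax2=C[0];print('bolt top',P(A(139,124),.09),'drift top',P(A(349,151),.11),'collar',P(A(374,150),.056))
R=Ro.from_rotvec(env.get_obs()['tool_rot']).as_matrix();print(R.round(3))
print('yellow',P((247/1.4,413/1.4),0.0),P((250/1.4,420/1.4),.1))
E
```

```text
dh [0.52587793 0.00890002 0.046     ] bh [ 0.56037205 -0.14729329  0.046     ] 0.15995685087771552 mid [ 0.54312499 -0.06919664  0.046     ]
pivot head top [ 0.54457025 -0.07017034  0.058     ]
bracket ang -1.3534425935363976
rail edge [0.54961547 0.0317716  0.04      ] [ 0.55664067 -0.01462249  0.04      ] -1.4205136448029558
br far edge -1.329975435664978 0.15000054876458632
br near edge -1.340992173968999
stand [[0.5007 0.3676 0.05  ]
 [0.4769 0.1983 0.05  ]
 [0.4087 0.2076 0.05  ]
 [0.432  0.3774 0.05  ]] [np.float64(0.06941068461468437), np.float64(0.17086405346157504), np.float64(0.06886738375450423), np.float64(0.1713702269352964)]
c [0.45455743 0.28771637 0.05      ] axis [0.13757468 0.9904914  0.        ] ends pred [0.46074829 0.33228848 0.05      ] [0.44836657 0.24314426 0.05      ]
bolt top [0.46108047 0.32980883 0.09      ] drift top [0.44807397 0.24363481 0.11      ] collar [0.44850327 0.24361745 0.056     ]
[[ 0.951  0.309 -0.   ]
 [ 0.309 -0.951  0.002]
 [ 0.    -0.002 -1.   ]]
yellow [0.33718879 0.24891868 0.        ] [0.33311004 0.22655176 0.1       ]
```

The measurements agree with what is given:
- **Hole spacing:** 159.96 mm.
- **Stand:** 69 x 171 mm.
- **Drift:** (0.4483, 0.2436).
- **Rail:** it shows past the bracket's far side at the narrow end, so the rail hole lies about 4–5 mm toward +x.

Now I plan the approach.

```bash
cat >> h.py <<'E'
from scipy.spatial.transform import Rotation as Ro
def yawx(): 
    R=Ro.from_rotvec(env.get_obs()['tool_rot']).as_matrix(); return np.degrees(np.arctan2(R[1,0],R[0,0])),np.degrees(np.arccos(-R[2,2]))
def plan(target,yaw,n,w=None):
    "rows to go to target xy with final tool-x yaw (deg), n rows"
    o=env.get_obs();y0=yawx()[0];dy=((yaw-y0+540)%360-180) if w is None else w
    D=np.array(target[:2])-o['ee_pos'][:2]
    for i in range(n):
        a=np.radians(y0+dy*i/n);d=D/n
        print([round(float(d@[np.cos(a),np.sin(a)]),4),round(float(d@[np.sin(a),-np.cos(a)]),4)],'turn',round(-dy/n,2))
def tf(D):
    a=np.radians(yawx()[0]);return np.round([D[0]*np.cos(a)+D[1]*np.sin(a),D[0]*np.sin(a)-D[1]*np.cos(a)],4)
def st():
    o=env.get_obs();print('t',round(float(o['time_s']),2),'p',np.round(o['ee_pos'],4),'yaw,tilt',np.round(yawx(),2),'F',np.round(o['wrist_force'],1),'M',np.round(o['ft_torque'],2),'w',round(float(o['width']),4),'q',np.round(o['qpos'],2))
E
python3 -c "
from h import *
plan((.4483,.2436),190,18,172)"
```

```text
[0.0279, -0.0343] turn -9.56
[0.0332, -0.0292] turn -9.56
[0.0376, -0.0233] turn -9.56
[0.0409, -0.0167] turn -9.56
[0.0431, -0.0097] turn -9.56
[0.0441, -0.0024] turn -9.56
[0.0439, 0.0049] turn -9.56
[0.0425, 0.0122] turn -9.56
[0.0399, 0.019] turn -9.56
[0.0362, 0.0254] turn -9.56
[0.0315, 0.0311] turn -9.56
[0.0259, 0.0358] turn -9.56
[0.0196, 0.0396] turn -9.56
[0.0127, 0.0423] turn -9.56
[0.0055, 0.0439] turn -9.56
[-0.0019, 0.0442] turn -9.56
[-0.0092, 0.0432] turn -9.56
[-0.0162, 0.0411] turn -9.56
```

```bash
python3 -m crank '[{"travel":[0.028,-0.034,0],"turn":-9.56,"claw":0},{"travel":[0.033,-0.029,0],"turn":-9.56,"claw":0},{"travel":[0.038,-0.023,0],"turn":-9.56,"claw":0},{"travel":[0.041,-0.017,0],"turn":-9.56,"claw":0},{"travel":[0.043,-0.010,0],"turn":-9.56,"claw":0},{"travel":[0.044,-0.002,0],"turn":-9.56,"claw":0},{"travel":[0.044,0.005,0],"turn":-9.56,"claw":0},{"travel":[0.042,0.012,0],"turn":-9.56,"claw":0},{"travel":[0.040,0.019,0],"turn":-9.56,"claw":0},{"travel":[0.036,0.025,0],"turn":-9.56,"claw":0},{"travel":[0.031,0.031,0],"turn":-9.56,"claw":0},{"travel":[0.026,0.036,0],"turn":-9.56,"claw":0},{"travel":[0.020,0.040,0],"turn":-9.56,"claw":0},{"travel":[0.013,0.042,0],"turn":-9.56,"claw":0},{"travel":[0.005,0.044,0],"turn":-9.56,"claw":0},{"travel":[-0.002,0.044,0],"turn":-9.56,"claw":0},{"travel":[-0.009,0.043,0],"turn":-9.56,"claw":0},{"travel":[-0.016,0.041,0],"turn":-9.56,"claw":0},{"travel":[0,0,0],"turn":0,"claw":0}]' 40
python3 -c "
from h import *
st();print(tf(np.array([.4483,.2436])-env.get_obs()['ee_pos'][:2]))"
```

```text
time_s: 2.48
ee_pos: [0.4479, 0.2437, 0.2296]
tool_rot: [0.281, -3.127, 0.0]
wrist_force: [-0.6, -0.6, -0.5]
width: 0.0856
t 2.48 p [0.4479 0.2437 0.2296] yaw,tilt [-1.6974e+02  1.4000e-01] F [-0.6 -0.6 -0.5] M [-0.04 -0.01 -0.03] w 0.0856 q [0.37 0.01 0.06 1.62 0.   0.19]
[-0.0004 -0.0002]
```

```bash
python3 -m crank '[{"travel":[0,0,0.041],"turn":0,"claw":0},{"travel":[0,0,0.041],"turn":0,"claw":0},{"travel":[0,0,0.041],"turn":0,"claw":0},{"travel":[0,0,0.0406],"turn":0,"claw":0},{"travel":[0,0,0],"turn":0,"claw":1},{"travel":[0,0,0],"turn":0,"claw":1},{"travel":[0,0,0],"turn":0,"claw":1},{"travel":[0,0,0],"turn":0,"claw":1},{"travel":[0,0,0],"turn":0,"claw":1},{"travel":[0,0,0],"turn":0,"claw":1}]' 20
python3 -c "
from h import *
st()"
```

```text
time_s: 3.72
ee_pos: [0.4497, 0.2427, 0.0703]
tool_rot: [-0.275, 3.125, 0.003]
wrist_force: [-0.7, 1.8, 6.1]
width: 0.0193
t 3.73 p [0.4497 0.2427 0.0703] yaw,tilt [-169.93    0.28] F [-0.7  1.8  6.1] M [0.21 0.09 0.05] w 0.0193 q [ 0.36  0.03 -0.24  1.3   0.    0.19]
```

```bash
python3 -m crank '[{"travel":[0,0,0],"turn":0,"claw":0.5},{"travel":[0,0,0],"turn":0,"claw":0.5},{"travel":[0,0,0],"turn":0,"claw":0.5}]' 20
python3 -c "
from h import *
st()"
```

```text
time_s: 4.1
ee_pos: [0.4475, 0.2414, 0.0672]
tool_rot: [0.275, -3.128, 0.001]
wrist_force: [-0.8, -0.5, -0.8]
width: 0.0427
t 4.1 p [0.4475 0.2414 0.0672] yaw,tilt [-1.6994e+02  7.0000e-02] F [-0.8 -0.5 -0.8] M [-0.02  0.   -0.01] w 0.0427 q [ 0.36  0.04 -0.24  1.3  -0.    0.19]
```

```bash
python3 -m crank '[{"travel":[0,0,0],"turn":10,"claw":0.5},{"travel":[0,0,0],"turn":10,"claw":0.5},{"travel":[0,0,0],"turn":10,"claw":0.5},{"travel":[0,0,0],"turn":10,"claw":0.5},{"travel":[0,0,0],"turn":10,"claw":0.5},{"travel":[0,0,0],"turn":10,"claw":0.5},{"travel":[0,0,0],"turn":10,"claw":0.5},{"travel":[0,0,0],"turn":10,"claw":0.5},{"travel":[0,0,0],"turn":10,"claw":0.5},{"travel":[0,0,0],"turn":0,"claw":0.5}]' 20
python3 -c "
from h import *
st()"
python3 -m crank '[{"travel":[0,0,0],"turn":0,"claw":1},{"travel":[0,0,0],"turn":0,"claw":1},{"travel":[0,0,0],"turn":0,"claw":1},{"travel":[0,0,0],"turn":0,"claw":1}]' 80
python3 -c "
from h import *
st()"
```

```text
time_s: 5.35
ee_pos: [0.4477, 0.2415, 0.0674]
tool_rot: [-2.016, -2.409, 0.001]
wrist_force: [1.0, 0.4, -0.5]
width: 0.0426
t 5.35 p [0.4477 0.2415 0.0674] yaw,tilt [1.0017e+02 4.0000e-02] F [ 1.   0.4 -0.5] M [ 0.01  0.01 -0.01] w 0.0426 q [ 0.36  0.04 -0.24  1.3  -0.    1.76]
time_s: 5.85
ee_pos: [0.448, 0.2416, 0.0678]
tool_rot: [2.018, 2.408, 0.0]
wrist_force: [0.8, -0.1, -0.8]
width: 0.0182
t 5.85 p [0.448  0.2416 0.0678] yaw,tilt [1.0008e+02 2.0000e-02] F [ 0.8 -0.1 -0.8] M [ 0.02 -0.11  0.05] w 0.0182 q [ 0.36  0.03 -0.24  1.29 -0.    1.76]
```

```bash
python3 -m crank '[{"travel":[0,0,-0.025],"turn":0,"claw":1},{"travel":[0,0,-0.035],"turn":0,"claw":1},{"travel":[0,0,-0.03],"turn":0,"claw":1},{"travel":[0,0,0],"turn":0,"claw":1}]' 80
python3 -c "
from h import *
st();print(tf(np.array([.529,.0092])-env.get_obs()['ee_pos'][:2])/7)"
```

```text
time_s: 6.35
ee_pos: [0.4494, 0.2423, 0.1599]
tool_rot: [2.016, 2.406, 0.007]
wrist_force: [0.4, 0.1, -2.6]
width: 0.0182
t 6.35 p [0.4494 0.2423 0.1599] yaw,tilt [100.07   0.27] F [ 0.4  0.1 -2.6] M [0.02 0.   0.03] w 0.0182 q [ 0.36  0.   -0.09  1.47  0.    1.76]
[-0.03477143  0.00537143]
```

```bash
python3 -m crank '[{"travel":[-0.02,0.003,0],"turn":0,"claw":1},{"travel":[-0.04,0.006,0],"turn":0,"claw":1},{"travel":[-0.045,0.007,0],"turn":0,"claw":1},{"travel":[-0.045,0.007,0],"turn":0,"claw":1},{"travel":[-0.045,0.007,0],"turn":0,"claw":1},{"travel":[-0.03,0.005,0],"turn":0,"claw":1},{"travel":[-0.0184,0.0026,0],"turn":0,"claw":1},{"travel":[0,0,0],"turn":0,"claw":1},{"travel":[0,0,0],"turn":0,"claw":1},{"travel":[0,0,0],"turn":0,"claw":1}]' 80
python3 - <<'E'
from h import *
st();print(tf(np.array([.529,.0092])-env.get_obs()['ee_pos'][:2]))
a=snapshot('top');b=snapshot('scene')
p=env.get_obs()['ee_pos']
for n in('top','scene'):
  for q in ([*p],[p[0],p[1],p[2]-.0575],[.526,.009,.046],[.5302,.0093,.04],[.5605,-.147,.046]): print(n,w2p(n,q).round(1))
u,v=map(int,w2p('scene',[.526,.009,.08]));c=b[v-55:v+45,u-65:u+65]
cv2.imwrite('pics/sc1.png',cv2.resize(c,None,fx=6,fy=6,interpolation=cv2.INTER_CUBIC)[:,:,::-1]);print(u-65,v-55)
cv2.imwrite('pics/raw_sc1.png',b[:,:,::-1]);cv2.imwrite('pics/raw_top1.png',a[:,:,::-1])
E
```

```text
time_s: 7.6
ee_pos: [0.5271, 0.0097, 0.1576]
tool_rot: [-2.016, -2.409, -0.0]
wrist_force: [-0.4, -0.2, -2.2]
width: 0.0183
t 7.6 p [0.5271 0.0097 0.1576] yaw,tilt [1.0016e+02 3.0000e-02] F [-0.4 -0.2 -2.2] M [ 0.06  0.03 -0.  ] w 0.0183 q [-0.11  0.05 -0.05  1.48  0.    1.28]
[-0.0009  0.0018]
top [269.4 212.6]
top [269.4 214.3]
top [269.7 216.4]
top [269.5 214.8]
top [332.5 200.7]
scene [275.8 197.2]
scene [275.8 216.4]
scene [275.8 233.5]
scene [275.2 236.2]
scene [219.5 225.7]
210 167
```

View pics/sc1.png

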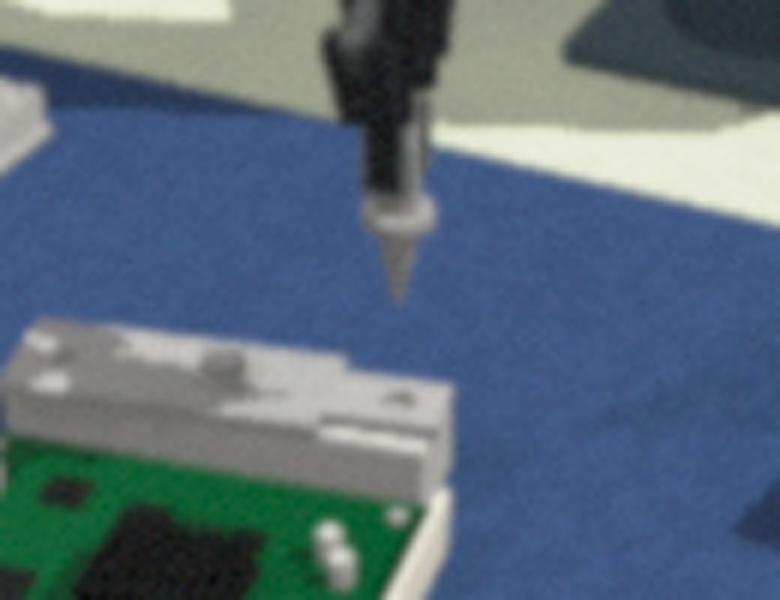

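The tip is at scene pixel (276.3,217.3), where 275.8,216.4 was predicted. The bracket hole is at (277,233), so the pin hangs straight above it. I correct by (-1,+2) mm and descend in stages.

```bash
python3 -m crank '[{"travel":[-0.001,0.002,0.02],"turn":0,"claw":1},{"travel":[0,0,0.025],"turn":0,"claw":1},{"travel":[0,0,0.003],"turn":0,"claw":1},{"travel":[0,0,0],"turn":0,"claw":1},{"travel":[0,0,0],"turn":0,"claw":1}]' 80
python3 -c "
from h import *
st()"
python3 -m crank '[{"travel":[0,0,0.006],"turn":0,"claw":1},{"travel":[0,0,0.006],"turn":0,"claw":1},{"travel":[0,0,0.003],"turn":0,"claw":1},{"travel":[0,0,0],"turn":0,"claw":1}]' 80
python3 -c "
from h import *
st()"
```

```text
time_s: 8.32
ee_pos: [0.5306, 0.008, 0.1112]
tool_rot: [2.017, 2.406, 0.002]
wrist_force: [-0.3, -0.0, -3.1]
width: 0.0185
t 8.32 p [0.5306 0.008  0.1112] yaw,tilt [100.07   0.15] F [-0.3 -0.  -3.1] M [-0.03  0.02 -0.02] w 0.0185 q [-0.11  0.07 -0.12  1.38  0.    1.28]
time_s: 8.82
ee_pos: [0.5291, 0.0079, 0.0941]
tool_rot: [-2.018, -2.407, 0.001]
wrist_force: [-0.3, -0.3, -2.2]
width: 0.0181
t 8.82 p [0.5291 0.0079 0.0941] yaw,tilt [1.0006e+02 7.0000e-02] F [-0.3 -0.3 -2.2] M [0.03 0.03 0.  ] w 0.0181 q [-0.11  0.07 -0.15  1.35 -0.    1.28]
```

```bash
python3 -m crank '[{"travel":[0,0.0005,0.004],"turn":0,"claw":1},{"travel":[0,0.0005,0.004],"turn":0,"claw":1},{"travel":[0,0,0],"turn":0,"claw":1}]' 80
python3 -c "
from h import *
st()"
python3 -m crank '[{"travel":[0,0,0.003],"turn":0,"claw":1},{"travel":[0,0,0.003],"turn":0,"claw":1},{"travel":[0,0,0],"turn":0,"claw":1}]' 80
python3 -c "
from h import *
st()"
```

```text
time_s: 9.2
ee_pos: [0.5296, 0.0082, 0.086]
tool_rot: [-2.017, -2.406, 0.002]
wrist_force: [-4.8, 0.8, -0.1]
width: 0.018
t 9.2 p [0.5296 0.0082 0.086 ] yaw,tilt [100.06   0.13] F [-4.8  0.8 -0.1] M [ 0.02  1.05 -0.  ] w 0.018 q [-0.11  0.08 -0.16  1.34 -0.    1.28]
time_s: 9.57
ee_pos: [0.5305, 0.0083, 0.0802]
tool_rot: [-2.018, -2.407, -0.0]
wrist_force: [-3.2, 1.3, -0.2]
width: 0.0182
t 9.57 p [0.5305 0.0083 0.0802] yaw,tilt [1.0007e+02 4.0000e-02] F [-3.2  1.3 -0.2] M [ 0.29  0.89 -0.04] w 0.0182 q [-0.11  0.08 -0.16  1.32  0.    1.28]
```

```bash
for i in 1; do python3 -m crank '[{"travel":[0,0,0.003],"turn":0,"claw":1},{"travel":[0,0,0],"turn":0,"claw":1}]' 80 >/dev/null; python3 -c "
from h import *
st()"; done
python3 -m crank '[{"travel":[0,0,0.003],"turn":0,"claw":1},{"travel":[0,0,0],"turn":0,"claw":1}]' 80 >/dev/null; python3 -c "
from h import *
st()"
```

```text
t 9.82 p [0.5306 0.0084 0.0775] yaw,tilt [1.0007e+02 4.0000e-02] F [-2.8  2.1  0.2] M [0.46 0.88 0.03] w 0.0183 q [-0.11  0.08 -0.17  1.32  0.    1.28]
t 10.07 p [0.5309 0.0085 0.0746] yaw,tilt [1.0007e+02 7.0000e-02] F [-2.3  2.8  0.1] M [0.68 0.58 0.05] w 0.0181 q [-0.11  0.09 -0.17  1.31  0.    1.28]
```

```bash
python3 -m crank '[{"travel":[0.0007,0,0.001],"turn":0,"claw":1},{"travel":[0,0,0.001],"turn":0,"claw":1},{"travel":[0,0,0],"turn":0,"claw":1}]' 80 >/dev/null; python3 -c "
from h import *
st()"
python3 -m crank '[{"travel":[0.0003,0,0.002],"turn":0,"claw":1},{"travel":[0,0,0],"turn":0,"claw":1}]' 80 >/dev/null; python3 -c "
from h import *
st()"
```

```text
t 10.45 p [0.5306 0.0086 0.0725] yaw,tilt [1.0005e+02 2.0000e-02] F [-1.   1.3 -0. ] M [ 0.32  0.56 -0.02] w 0.018 q [-0.11  0.09 -0.18  1.31 -0.    1.29]
t 10.7 p [0.5304 0.0087 0.0712] yaw,tilt [1.0005e+02 4.0000e-02] F [-4.3  0.2  3.8] M [0.11 0.93 0.  ] w 0.0181 q [-0.11  0.09 -0.18  1.3  -0.    1.29]
```

```bash
python3 -m crank '[{"travel":[0,-0.0006,0],"turn":0,"claw":1},{"travel":[0,0,0.001],"turn":0,"claw":1},{"travel":[0,0,0],"turn":0,"claw":1}]' 80 >/dev/null; python3 -c "
from h import *
st()"
python3 -m crank '[{"travel":[0,0,0.0015],"turn":0,"claw":1},{"travel":[0,0,0],"turn":0,"claw":1}]' 80 >/dev/null; python3 -c "
from h import *
st()"
```

```text
t 11.07 p [0.5301 0.0089 0.0696] yaw,tilt [1.0005e+02 3.0000e-02] F [-1.7  0.7  1.8] M [ 0.2   0.44 -0.  ] w 0.0183 q [-0.11  0.09 -0.18  1.3  -0.    1.29]
t 11.32 p [0.5301 0.009  0.0682] yaw,tilt [1.0006e+02 3.0000e-02] F [-1.4  0.5  2.7] M [ 0.17  0.46 -0.02] w 0.0183 q [-0.11  0.09 -0.18  1.3   0.    1.29]
```

Nearly in line; I keep going down with low forces.

```bash
python3 -m crank '[{"travel":[0,-0.0002,0.002],"turn":0,"claw":1},{"travel":[0,0,0.001],"turn":0,"claw":1},{"travel":[0,0,0],"turn":0,"claw":1}]' 80 >/dev/null; python3 -c "
from h import *
st()"
python3 -m crank '[{"travel":[0,0,0.0015],"turn":0,"claw":1},{"travel":[0,0,0.001],"turn":0,"claw":1},{"travel":[0,0,0],"turn":0,"claw":1}]' 80 >/dev/null; python3 -c "
from h import *
st()"
```

```text
t 11.7 p [0.53   0.009  0.0652] yaw,tilt [1.0006e+02 4.0000e-02] F [-1.9  0.5  2.6] M [ 0.2   0.32 -0.02] w 0.0182 q [-0.11  0.09 -0.19  1.29  0.    1.29]
t 12.07 p [0.53   0.009  0.0637] yaw,tilt [1.0006e+02 5.0000e-02] F [-3.5  0.7  6.2] M [0.29 0.75 0.05] w 0.0182 q [-0.11  0.09 -0.19  1.29  0.    1.29]
```

```bash
python3 -m crank '[{"travel":[0,-0.0003,0.001],"turn":0,"claw":1},{"travel":[0,0,0.0015],"turn":0,"claw":1},{"travel":[0,0,0],"turn":0,"claw":1}]' 80 >/dev/null; python3 -c "
from h import *
st()"
python3 -m crank '[{"travel":[0,0,0.002],"turn":0,"claw":1},{"travel":[0,0,0],"turn":0,"claw":1}]' 80 >/dev/null; python3 -c "
from h import *
st()"
```

```text
t 12.45 p [0.5301 0.009  0.0636] yaw,tilt [100.07   0.14] F [-6.9  2.  15.3] M [ 0.29  1.63 -0.02] w 0.0179 q [-0.11  0.09 -0.19  1.29  0.    1.29]
t 12.7 p [0.5301 0.009  0.0635] yaw,tilt [100.08   0.18] F [-8.8  2.8 23.4] M [0.42 2.4  0.  ] w 0.0179 q [-0.11  0.09 -0.19  1.29 -0.    1.29]
```

```bash
python3 -m crank '[{"travel":[0,0,-0.003],"turn":0,"claw":1},{"travel":[0,0,0],"turn":0,"claw":0.5},{"travel":[0,0,0],"turn":0,"claw":0.5},{"travel":[0,0,0],"turn":0,"claw":0.5},{"travel":[0,0,-0.03],"turn":0,"claw":0.5},{"travel":[0,0,-0.04],"turn":0,"claw":0.5},{"travel":[0,0,-0.02],"turn":0,"claw":0.5},{"travel":[0,0,0],"turn":0,"claw":0.5}]' 80 >/dev/null
python3 - <<'E'
from h import *
st()
b=snapshot('scene');a=snapshot('top');cv2.imwrite('pics/raw_top2.png',a[:,:,::-1])
c=np.vstack([cv2.resize(b[185:265,205:310],None,fx=6,fy=3.6 if 0 else 6)[:480]])
c=cv2.resize(b[190:250,205:305],None,fx=5,fy=5,interpolation=cv2.INTER_CUBIC);d=cv2.resize(a[180:235,250:350],None,fx=5,fy=5,interpolation=cv2.INTER_CUBIC)
cv2.imwrite('pics/v2.png',np.vstack([c,d])[:,:,::-1])
print(tf(np.array([.4607,.332])-env.get_obs()['ee_pos'][:2]))
E
```

```text
t 13.7 p [0.5309 0.0087 0.153 ] yaw,tilt [100.05   0.24] F [-1.2 -0.2 -0. ] M [ 0.04 -0.02  0.01] w 0.0427 q [-0.11  0.06 -0.05  1.46 -0.    1.29]
[ 0.3301 -0.0108]
```

View pics/v2.png

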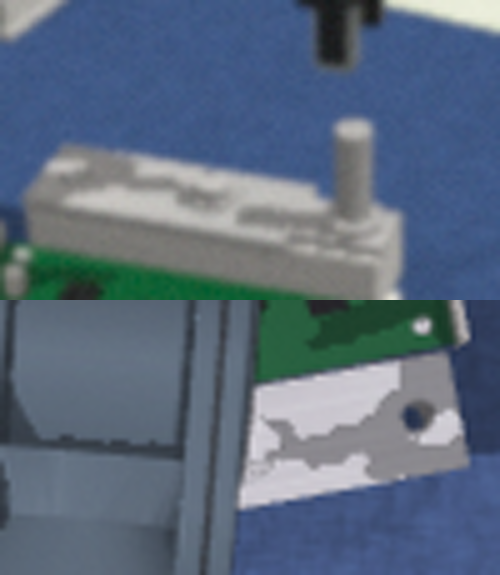

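The drift stands upright with its collar on the bracket, and the bracket now lies along the rail. Next I fetch the bolt.

```bash
python3 - <<'E'
from h import *
print('bolt hole seen',p2w('top',333.5,202.9,.046)); plan((.4607,.3315),190,10,90)
E
```

```text
bolt hole seen [ 0.55499536 -0.14916058  0.046     ]
[0.033, -0.0011] turn -9.0
[0.0327, 0.0041] turn -9.0
[0.0317, 0.0091] turn -9.0
[0.0299, 0.014] turn -9.0
[0.0273, 0.0185] turn -9.0
[0.0241, 0.0225] turn -9.0
[0.0203, 0.026] turn -9.0
[0.0159, 0.0289] turn -9.0
[0.0112, 0.031] turn -9.0
[0.0062, 0.0324] turn -9.0
```

```bash
python3 -m crank '[{"travel":[0.033,-0.001,0],"turn":-9,"claw":0.2},{"travel":[0.033,0.004,0],"turn":-9,"claw":0.2},{"travel":[0.032,0.009,0],"turn":-9,"claw":0.2},{"travel":[0.030,0.014,0],"turn":-9,"claw":0.2},{"travel":[0.027,0.0185,0],"turn":-9,"claw":0.2},{"travel":[0.024,0.0225,0],"turn":-9,"claw":0.2},{"travel":[0.020,0.026,0],"turn":-9,"claw":0.2},{"travel":[0.016,0.029,0],"turn":-9,"claw":0.2},{"travel":[0.011,0.031,0],"turn":-9,"claw":0.2},{"travel":[0.006,0.0325,0],"turn":-9,"claw":0.2},{"travel":[0,0,0],"turn":0,"claw":0.2},{"travel":[0,0,0],"turn":0,"claw":0.2}]' 20
python3 -c "
from h import *
st();print(tf(np.array([.4607,.3315])-env.get_obs()['ee_pos'][:2]))"
```

```text
time_s: 15.3
ee_pos: [0.4607, 0.3312, 0.1495]
tool_rot: [0.274, -3.127, 0.003]
wrist_force: [0.3, -0.4, -0.7]
width: 0.0683
t 15.3 p [0.4607 0.3312 0.1495] yaw,tilt [-169.99    0.18] F [ 0.3 -0.4 -0.7] M [-0.01  0.05 -0.01] w 0.0683 q [ 0.51  0.16  0.06  1.47 -0.    0.33]
[-0.      0.0003]
```

```bash
python3 -m crank '[{"travel":[0,0,0.04],"turn":0,"claw":0.2},{"travel":[0,0,0.035],"turn":0,"claw":0.2},{"travel":[0,0,0.015],"turn":0,"claw":0.2},{"travel":[0,0,0],"turn":0,"claw":0.2},{"travel":[0,0,0],"turn":0,"claw":1},{"travel":[0,0,0],"turn":0,"claw":1},{"travel":[0,0,0],"turn":0,"claw":1},{"travel":[0,0,0],"turn":0,"claw":1}]' 20
python3 -m crank '[{"travel":[0,0,0],"turn":0,"claw":0.3},{"travel":[0,0,0],"turn":0,"claw":0.3},{"travel":[0,0,0],"turn":0,"claw":0.3}]' 20
python3 -m crank '[{"travel":[0,0,0],"turn":10,"claw":0.3},{"travel":[0,0,0],"turn":10,"claw":0.3},{"travel":[0,0,0],"turn":10,"claw":0.3},{"travel":[0,0,0],"turn":10,"claw":0.3},{"travel":[0,0,0],"turn":10,"claw":0.3},{"travel":[0,0,0],"turn":10,"claw":0.3},{"travel":[0,0,0],"turn":10,"claw":0.3},{"travel":[0,0,0],"turn":10,"claw":0.3},{"travel":[0,0,0],"turn":10,"claw":0.3},{"travel":[0,0,0],"turn":0,"claw":0.3}]' 20
python3 -c "
from h import *
st()"
```

```text
time_s: 16.3
ee_pos: [0.4628, 0.3329, 0.0634]
tool_rot: [-0.275, 3.126, 0.003]
wrist_force: [0.2, 1.3, 6.2]
width: 0.0312
time_s: 16.68
ee_pos: [0.461, 0.3317, 0.0606]
tool_rot: [0.275, -3.128, 0.001]
wrist_force: [-0.9, 0.6, -0.8]
width: 0.0599
time_s: 17.92
ee_pos: [0.4613, 0.3318, 0.0608]
tool_rot: [-2.016, -2.409, 0.001]
wrist_force: [0.2, 0.9, 0.0]
width: 0.0596
t 17.93 p [0.4613 0.3318 0.0608] yaw,tilt [1.0017e+02 4.0000e-02] F [0.2 0.9 0. ] M [ 0.02 -0.05 -0.05] w 0.0596 q [ 0.51  0.19 -0.09  1.3  -0.    1.9 ]
```

```bash
python3 -m crank '[{"travel":[0,0,0.003],"turn":0,"claw":0.3},{"travel":[0,0,0],"turn":0,"claw":1},{"travel":[0,0,0],"turn":0,"claw":1},{"travel":[0,0,0],"turn":0,"claw":1},{"travel":[0,0,0],"turn":0,"claw":1}]' 80
python3 -c "
from h import *
st()"
python3 -m crank '[{"travel":[0,0,-0.03],"turn":0,"claw":1},{"travel":[0,0,-0.04],"turn":0,"claw":1},{"travel":[0,0,-0.03],"turn":0,"claw":1},{"travel":[0,0,0],"turn":0,"claw":1}]' 80
python3 -c "
from h import *
st();print(tf(np.array([.5549,-.1492])-env.get_obs()['ee_pos'][:2]))"
```

```text
time_s: 18.55
ee_pos: [0.4615, 0.332, 0.0583]
tool_rot: [2.018, 2.408, 0.0]
wrist_force: [-0.2, -0.3, -0.0]
width: 0.0301
t 18.55 p [0.4615 0.332  0.0583] yaw,tilt [1.0007e+02 1.0000e-02] F [-0.2 -0.3 -0. ] M [-0.05  0.05 -0.02] w 0.0301 q [ 0.51  0.19 -0.09  1.29  0.    1.9 ]
time_s: 19.05
ee_pos: [0.4633, 0.3329, 0.161]
tool_rot: [2.017, 2.406, 0.009]
wrist_force: [0.2, -0.0, -1.0]
width: 0.0302
t 19.05 p [0.4633 0.3329 0.161 ] yaw,tilt [100.06   0.34] F [ 0.2 -0.  -1. ] M [ 0.09 -0.02  0.02] w 0.0302 q [0.51 0.15 0.07 1.48 0.   1.9 ]
[-0.4907  0.006 ]
```

```bash
python3 -m crank '[{"travel":[-0.02,0,-0.015],"turn":0,"claw":1},{"travel":[-0.035,0.001,-0.015],"turn":0,"claw":1},{"travel":[-0.045,0,-0.005],"turn":0,"claw":1},{"travel":[-0.045,0.001,0],"turn":0,"claw":1},{"travel":[-0.045,0,0],"turn":0,"claw":1},{"travel":[-0.045,0.001,0],"turn":0,"claw":1},{"travel":[-0.045,0,0],"turn":0,"claw":1},{"travel":[-0.045,0.001,0],"turn":0,"claw":1},{"travel":[-0.045,0,0],"turn":0,"claw":1},{"travel":[-0.045,0.001,0],"turn":0,"claw":1},{"travel":[-0.04,0.001,0],"turn":0,"claw":1},{"travel":[-0.025,0,0],"turn":0,"claw":1},{"travel":[-0.011,0,0],"turn":0,"claw":1},{"travel":[0,0,0],"turn":0,"claw":1},{"travel":[0,0,0],"turn":0,"claw":1},{"travel":[0,0,0],"turn":0,"claw":1}]' 80
python3 -c "
from h import *
st();print(tf(np.array([.5549,-.1492])-env.get_obs()['ee_pos'][:2]))"
```

```text
time_s: 21.05
ee_pos: [0.5531, -0.1494, 0.1933]
tool_rot: [-2.016, -2.409, -0.0]
wrist_force: [1.1, 0.8, -2.0]
width: 0.0299
t 21.05 p [ 0.5531 -0.1494  0.1933] yaw,tilt [1.0015e+02 1.0000e-02] F [ 1.1  0.8 -2. ] M [-0.01  0.03  0.02] w 0.0299 q [-0.38  0.17  0.15  1.56  0.    1.01]
[-0.0001  0.0018]
```

```bash
python3 -m crank '[{"travel":[0,0.001,0.03],"turn":0,"claw":1},{"travel":[0,0.001,0.04],"turn":0,"claw":1},{"travel":[0,0,0.023],"turn":0,"claw":1},{"travel":[0,0,0.004],"turn":0,"claw":1},{"travel":[0,0,0],"turn":0,"claw":1},{"travel":[0,0,0],"turn":0,"claw":1}]' 80
python3 -c "
from h import *
st();print(tf(np.array([.5549,-.1492])-env.get_obs()['ee_pos'][:2]))"
```

```text
time_s: 21.8
ee_pos: [0.5564, -0.1504, 0.0982]
tool_rot: [2.016, 2.406, 0.002]
wrist_force: [-0.2, -0.6, -1.4]
width: 0.0304
t 21.8 p [ 0.5564 -0.1504  0.0982] yaw,tilt [100.08   0.19] F [-0.2 -0.6 -1.4] M [-0.02 -0.02 -0.01] w 0.0304 q [-0.38  0.19 -0.01  1.37  0.    1.01]
[ 0.0014 -0.0012]
```

```bash
python3 -m crank '[{"travel":[0.0006,-0.0006,0.004],"turn":0,"claw":1},{"travel":[0,0,0.004],"turn":0,"claw":1},{"travel":[0,0,0],"turn":0,"claw":1}]' 80
python3 -c "
from h import *
st();print(tf(np.array([.5549,-.1492])-env.get_obs()['ee_pos'][:2]))"
python3 -m crank '[{"travel":[0,0,0.003],"turn":0,"claw":1},{"travel":[0,0,0.002],"turn":0,"claw":1},{"travel":[0,0,0],"turn":0,"claw":1}]' 80
python3 -c "
from h import *
st();print(tf(np.array([.5549,-.1492])-env.get_obs()['ee_pos'][:2]))"
```

```text
time_s: 22.18
ee_pos: [0.554, -0.1495, 0.0877]
tool_rot: [-2.018, -2.407, 0.001]
wrist_force: [0.2, -0.2, -1.7]
width: 0.0299
t 22.18 p [ 0.554  -0.1495  0.0877] yaw,tilt [1.0006e+02 6.0000e-02] F [ 0.2 -0.2 -1.7] M [-0.03 -0.01  0.02] w 0.0299 q [-0.38  0.19 -0.03  1.35 -0.    1.01]
[0.0001 0.0009]
time_s: 22.55
ee_pos: [0.5545, -0.1494, 0.083]
tool_rot: [-2.018, -2.408, -0.001]
wrist_force: [-0.7, 1.3, -2.2]
width: 0.0299
t 22.55 p [ 0.5545 -0.1494  0.083 ] yaw,tilt [1.0007e+02 3.0000e-02] F [-0.7  1.3 -2.2] M [ 0.1  -0.08 -0.04] w 0.0299 q [-0.38  0.19 -0.04  1.34  0.    1.01]
[0.0002 0.0005]
```

```bash
python3 -m crank '[{"travel":[0.0005,0,0.003],"turn":0,"claw":1},{"travel":[0,0,0.002],"turn":0,"claw":1},{"travel":[0,0,0],"turn":0,"claw":1}]' 80 >/dev/null
python3 -c "
from h import *
st()"
python3 -m crank '[{"travel":[0,0,0.003],"turn":0,"claw":1},{"travel":[0,0,0.003],"turn":0,"claw":1},{"travel":[0,0,0],"turn":0,"claw":1}]' 80 >/dev/null
python3 -c "
from h import *
st()"
```

```text
t 22.93 p [ 0.5547 -0.1491  0.0782] yaw,tilt [1.0006e+02 4.0000e-02] F [ 1.2  1.1 -1.4] M [ 0.07 -0.33 -0.  ] w 0.0303 q [-0.38  0.2  -0.04  1.33  0.    1.02]
t 23.3 p [ 0.5553 -0.149   0.0722] yaw,tilt [100.08   0.12] F [ 3.9  0.9 -2.1] M [ 0.3  -1.01  0.01] w 0.0299 q [-0.38  0.2  -0.05  1.32  0.    1.02]
```

```bash
python3 -m crank '[{"travel":[0.0003,0.0007,0.003],"turn":0,"claw":1},{"travel":[0,0,0.003],"turn":0,"claw":1},{"travel":[0,0,0],"turn":0,"claw":1}]' 80 >/dev/null
python3 -c "
from h import *
st()"
python3 -m crank '[{"travel":[0,0,0.003],"turn":0,"claw":1},{"travel":[0,0,0.003],"turn":0,"claw":1},{"travel":[0,0,0],"turn":0,"claw":1}]' 80 >/dev/null
python3 -c "
from h import *
st()"
```

```text
t 23.68 p [ 0.5553 -0.1488  0.0659] yaw,tilt [1.0006e+02 4.0000e-02] F [ 5.   0.6 -2.4] M [ 0.19 -1.09  0.05] w 0.0305 q [-0.38  0.2  -0.06  1.31  0.    1.02]
t 24.05 p [ 0.5553 -0.1488  0.06  ] yaw,tilt [1.0006e+02 4.0000e-02] F [ 4.4  1.2 -1.3] M [ 0.19 -1.16  0.01] w 0.0305 q [-0.38  0.21 -0.07  1.29  0.    1.02]
```

Force is about 5 N sideways with none vertical, so the bolt is going in freely. The head should sit at TCP z ≈ 0.0543.

```bash
python3 -m crank '[{"travel":[0,0.0006,0.003],"turn":0,"claw":1},{"travel":[0,0,0.002],"turn":0,"claw":1},{"travel":[0,0,0],"turn":0,"claw":1}]' 80 >/dev/null
python3 -c "
from h import *
st()"
python3 -m crank '[{"travel":[0,0,0.002],"turn":0,"claw":1},{"travel":[0,0,0.002],"turn":0,"claw":1},{"travel":[0,0,0],"turn":0,"claw":1}]' 80 >/dev/null
python3 -c "
from h import *
st()"
```

```text
t 24.43 p [ 0.5554 -0.1486  0.0548] yaw,tilt [1.0006e+02 3.0000e-02] F [ 5.   0.3 -2.2] M [ 0.13 -0.98 -0.04] w 0.0299 q [-0.38  0.21 -0.07  1.29 -0.    1.02]
t 24.8 p [ 0.5555 -0.1487  0.0541] yaw,tilt [1.0007e+02 6.0000e-02] F [-2.1  2.3 11.3] M [0.44 0.31 0.08] w 0.0301 q [-0.38  0.21 -0.08  1.28 -0.    1.02]
```

```bash
python3 -m crank '[{"travel":[0,0,-0.002],"turn":0,"claw":1},{"travel":[0,0,0],"turn":0,"claw":0.35},{"travel":[0,0,0],"turn":0,"claw":0.35},{"travel":[0,0,0],"turn":0,"claw":0.35},{"travel":[0,0,-0.03],"turn":0,"claw":0.35},{"travel":[0,0,-0.04],"turn":0,"claw":0.35},{"travel":[0,0,-0.04],"turn":0,"claw":0.35},{"travel":[0,0,-0.01],"turn":0,"claw":0.35},{"travel":[0,0,0],"turn":0,"claw":0.35}]' 80 >/dev/null
python3 - <<'E'
from h import *
st()
b=snapshot('scene')
cv2.imwrite('pics/v3.png',cv2.resize(b[175:260,195:310],None,fx=5,fy=5,interpolation=cv2.INTER_CUBIC)[:,:,::-1])
print(tf(np.array([.530,.009])-env.get_obs()['ee_pos'][:2]))
E
```

```text
t 25.93 p [ 0.5558 -0.1488  0.1733] yaw,tilt [1.0006e+02 4.0000e-02] F [-0.  -0.1  0.1] M [-0.02  0.01 -0.05] w 0.0557 q [-0.38  0.17  0.12  1.52 -0.    1.02]
[0.1595 0.0028]
```

View pics/v3.png

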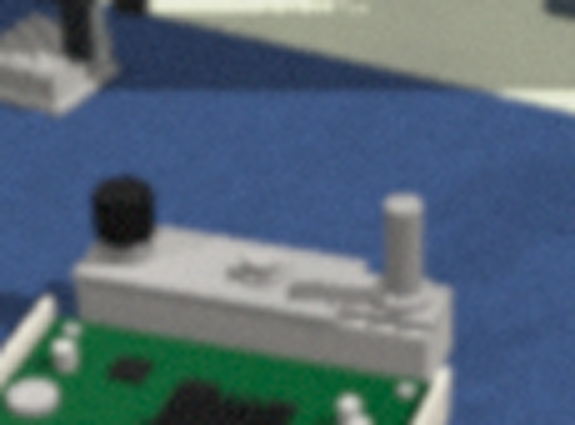

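The bolt sits home, its light flange on the bracket at crop (123,250). The drift is still upright at (403,245). Next I fetch the drift.

```bash
python3 -m crank '[{"travel":[0.03,0.0005,0],"turn":0,"claw":0.35},{"travel":[0.045,0.001,0],"turn":0,"claw":0.35},{"travel":[0.045,0.001,0],"turn":0,"claw":0.35},{"travel":[0.03,0.0003,0],"turn":0,"claw":0.35},{"travel":[0.0095,0,0],"turn":0,"claw":0.35},{"travel":[0,0,0],"turn":0,"claw":0.35},{"travel":[0,0,0],"turn":0,"claw":0.35}]' 80
python3 -c "
from h import *
st();print(tf(np.array([.530,.009])-env.get_obs()['ee_pos'][:2]))"
```

```text
time_s: 26.85
ee_pos: [0.5304, 0.0079, 0.1725]
tool_rot: [-2.019, -2.406, 0.002]
wrist_force: [-0.3, -0.7, -0.0]
width: 0.0556
t 26.85 p [0.5304 0.0079 0.1725] yaw,tilt [9.999e+01 6.000e-02] F [-0.3 -0.7 -0. ] M [-0.01  0.01 -0.05] w 0.0556 q [-0.11  0.06 -0.01  1.51 -0.    1.29]
[ 0.0012 -0.0002]
```

```bash
python3 -m crank '[{"travel":[0.0005,0,0.03],"turn":0,"claw":0.35},{"travel":[0,0,0.04],"turn":0,"claw":0.35},{"travel":[0,0,0.032],"turn":0,"claw":0.35},{"travel":[0,0,0.004],"turn":0,"claw":0.35},{"travel":[0,0,0],"turn":0,"claw":0.35},{"travel":[0,0,0],"turn":0,"claw":0.35},{"travel":[0,0,0],"turn":0,"claw":0.35}]' 80
python3 -c "
from h import *
st();print(tf(np.array([.530,.009])-env.get_obs()['ee_pos'][:2]))"
```

```text
time_s: 27.72
ee_pos: [0.5318, 0.0092, 0.069]
tool_rot: [2.016, 2.405, 0.003]
wrist_force: [0.5, 0.9, 0.1]
width: 0.0554
t 27.73 p [0.5318 0.0092 0.069 ] yaw,tilt [100.06   0.19] F [0.5 0.9 0.1] M [-0.02  0.05 -0.03] w 0.0554 q [-0.11  0.09 -0.18  1.3   0.    1.29]
[ 0.0001 -0.0018]
```

```bash
python3 -m crank '[{"travel":[0,-0.0008,0.003],"turn":0,"claw":0.35},{"travel":[0,0,0],"turn":0,"claw":1},{"travel":[0,0,0],"turn":0,"claw":1},{"travel":[0,0,0],"turn":0,"claw":1},{"travel":[0,0,0],"turn":0,"claw":1}]' 80
python3 -c "
from h import *
st()"
python3 -m crank '[{"travel":[0,0,-0.004],"turn":0,"claw":1},{"travel":[0,0,-0.008],"turn":0,"claw":1},{"travel":[0,0,-0.01],"turn":0,"claw":1},{"travel":[0,0,0],"turn":0,"claw":1}]' 80
python3 -c "
from h import *
st()"
```

```text
time_s: 28.35
ee_pos: [0.5298, 0.0094, 0.0644]
tool_rot: [2.018, 2.408, 0.001]
wrist_force: [0.4, 0.1, 0.3]
width: 0.0181
t 28.35 p [0.5298 0.0094 0.0644] yaw,tilt [1.0006e+02 3.0000e-02] F [0.4 0.1 0.3] M [ 0.06 -0.03  0.01] w 0.0181 q [-0.11  0.09 -0.19  1.29  0.    1.29]
time_s: 28.85
ee_pos: [0.5299, 0.0091, 0.0876]
tool_rot: [2.017, 2.407, 0.0]
wrist_force: [-0.3, 0.6, -2.3]
width: 0.0184
t 28.85 p [0.5299 0.0091 0.0876] yaw,tilt [1.0006e+02 7.0000e-02] F [-0.3  0.6 -2.3] M [ 0.01 -0.02  0.02] w 0.0184 q [-0.11  0.08 -0.16  1.34 -0.    1.29]
```

```bash
python3 -m crank '[{"travel":[0,0,-0.03],"turn":0,"claw":1},{"travel":[0,0,-0.035],"turn":0,"claw":1},{"travel":[0,0,-0.015],"turn":0,"claw":1},{"travel":[0.02,-0.003,0],"turn":0,"claw":1},{"travel":[0.04,-0.006,0],"turn":0,"claw":1},{"travel":[0.045,-0.007,0],"turn":0,"claw":1},{"travel":[0.045,-0.007,0],"turn":0,"claw":1},{"travel":[0.045,-0.007,0],"turn":0,"claw":1},{"travel":[0.03,-0.005,0],"turn":0,"claw":1},{"travel":[0.019,-0.003,0],"turn":0,"claw":1},{"travel":[0,0,0],"turn":0,"claw":1},{"travel":[0,0,0],"turn":0,"claw":1},{"travel":[0,0,0],"turn":0,"claw":1}]' 80
python3 -c "
from h import *
st();print(tf(np.array([.4483,.2425])-env.get_obs()['ee_pos'][:2]))"
```

```text
time_s: 30.48
ee_pos: [0.4494, 0.2422, 0.1657]
tool_rot: [-2.019, -2.406, 0.002]
wrist_force: [-0.7, -0.7, -2.4]
width: 0.0185
t 30.48 p [0.4494 0.2422 0.1657] yaw,tilt [1.e+02 6.e-02] F [-0.7 -0.7 -2.4] M [0.02 0.   0.01] w 0.0185 q [ 0.36  0.01 -0.07  1.49 -0.    1.76]
[ 0.0005 -0.0011]
```

```bash
python3 -m crank '[{"travel":[0.0005,-0.001,0.02],"turn":0,"claw":1},{"travel":[0,0,0.02],"turn":0,"claw":1},{"travel":[0,0,0.008],"turn":0,"claw":1},{"travel":[0,0,0],"turn":0,"claw":1},{"travel":[0,0,0],"turn":0,"claw":1},{"travel":[0,0,0],"turn":0,"claw":1}]' 80
python3 -c "
from h import *
st();print(tf(np.array([.4483,.2425])-env.get_obs()['ee_pos'][:2]))"
```

```text
time_s: 31.22
ee_pos: [0.4492, 0.2434, 0.1193]
tool_rot: [2.018, 2.407, 0.003]
wrist_force: [0.4, 0.0, -2.2]
width: 0.0182
t 31.23 p [0.4492 0.2434 0.1193] yaw,tilt [100.05   0.11] F [ 0.4  0.  -2.2] M [-0.03  0.04 -0.03] w 0.0182 q [ 0.37  0.01 -0.16  1.4  -0.    1.76]
[-0.0007 -0.0011]
```

```bash
python3 -m crank '[{"travel":[-0.0005,-0.0007,0.01],"turn":0,"claw":1},{"travel":[0,0,0.01],"turn":0,"claw":1},{"travel":[0,0,0.008],"turn":0,"claw":1},{"travel":[0,0,0],"turn":0,"claw":1}]' 80
python3 -c "
from h import *
st();print(tf(np.array([.4483,.2425])-env.get_obs()['ee_pos'][:2]))"
python3 -m crank '[{"travel":[0,0,0.006],"turn":0,"claw":1},{"travel":[0,0,0.006],"turn":0,"claw":1},{"travel":[0,0,0],"turn":0,"claw":1},{"travel":[0,0,0],"turn":0,"claw":1}]' 80
python3 -c "
from h import *
st()"
```

```text
time_s: 31.72
ee_pos: [0.4468, 0.2422, 0.0886]
tool_rot: [-2.017, -2.407, 0.004]
wrist_force: [-0.4, 0.6, -2.6]
width: 0.0181
t 31.73 p [0.4468 0.2422 0.0886] yaw,tilt [100.06   0.17] F [-0.4  0.6 -2.6] M [-0.02  0.03 -0.03] w 0.0181 q [ 0.36  0.02 -0.21  1.34  0.    1.76]
[0.     0.0016]
time_s: 32.22
ee_pos: [0.4479, 0.2426, 0.0783]
tool_rot: [2.018, 2.408, 0.0]
wrist_force: [-0.1, 0.6, -2.0]
width: 0.0182
t 32.23 p [0.4479 0.2426 0.0783] yaw,tilt [1.0006e+02 1.0000e-02] F [-0.1  0.6 -2. ] M [-0.01 -0.05  0.03] w 0.0182 q [ 0.36  0.03 -0.22  1.32  0.    1.76]
```

No contact force. Seat height should be TCP z ≈ 0.0684.

```bash
python3 -m crank '[{"travel":[0,0,0.005],"turn":0,"claw":1},{"travel":[0,0,0.004],"turn":0,"claw":1},{"travel":[0,0,0],"turn":0,"claw":1},{"travel":[0,0,0],"turn":0,"claw":1}]' 80
python3 -c "
from h import *
st()"
python3 -m crank '[{"travel":[0,0,0.0015],"turn":0,"claw":1},{"travel":[0,0,0],"turn":0,"claw":1},{"travel":[0,0,0],"turn":0,"claw":1}]' 80
python3 -c "
from h import *
st()"
```

```text
time_s: 32.72
ee_pos: [0.4478, 0.2426, 0.0692]
tool_rot: [-2.018, -2.408, 0.0]
wrist_force: [-0.2, -0.4, -2.9]
width: 0.0178
t 32.73 p [0.4478 0.2426 0.0692] yaw,tilt [1.0006e+02 1.0000e-02] F [-0.2 -0.4 -2.9] M [-0.05  0.06  0.06] w 0.0178 q [ 0.36  0.04 -0.24  1.3   0.    1.76]
time_s: 33.1
ee_pos: [0.4481, 0.2427, 0.0684]
tool_rot: [2.018, 2.407, 0.001]
wrist_force: [-1.6, -0.4, 2.2]
width: 0.0182
t 33.1 p [0.4481 0.2427 0.0684] yaw,tilt [1.0006e+02 4.0000e-02] F [-1.6 -0.4  2.2] M [-0.13  0.31 -0.04] w 0.0182 q [ 0.36  0.04 -0.24  1.3  -0.    1.76]
```

Seated. I open and retreat upward, then check.

```bash
python3 -m crank '[{"travel":[0,0,0],"turn":0,"claw":0.4},{"travel":[0,0,0],"turn":0,"claw":0.4},{"travel":[0,0,0],"turn":0,"claw":0.4},{"travel":[0,0,-0.03],"turn":0,"claw":0.4},{"travel":[0,0,-0.04],"turn":0,"claw":0.4},{"travel":[0,0,-0.04],"turn":0,"claw":0.4},{"travel":[-0.02,-0.03,-0.03],"turn":0,"claw":0.4},{"travel":[-0.02,-0.04,0],"turn":0,"claw":0.4},{"travel":[-0.02,-0.04,0],"turn":0,"claw":0.4},{"travel":[0,0,0],"turn":0,"claw":0.4},{"travel":[0,0,0],"turn":0,"claw":0.4}]' 80 >/dev/null
python3 - <<'E'
from h import *
st()
b=snapshot('scene');a=snapshot('top')
c=cv2.resize(b[180:290,180:440],None,fx=3,fy=3,interpolation=cv2.INTER_CUBIC);d=cv2.resize(a[170:270,110:370],None,fx=3,fy=3,interpolation=cv2.INTER_CUBIC)[:270]
cv2.imwrite('pics/v4.png',np.vstack([c,d])[:,:,::-1]);print(c.shape,d.shape)
E
```

```text
t 34.48 p [0.3507 0.1645 0.2079] yaw,tilt [1.0004e+02 1.0000e-01] F [-0.8  0.2  0.8] M [ 0.01  0.02 -0.05] w 0.0511 q [ 0.26 -0.32 -0.28  1.61  0.    1.66]
(330, 780, 3) (270, 780, 3)
```

View pics/v4.png

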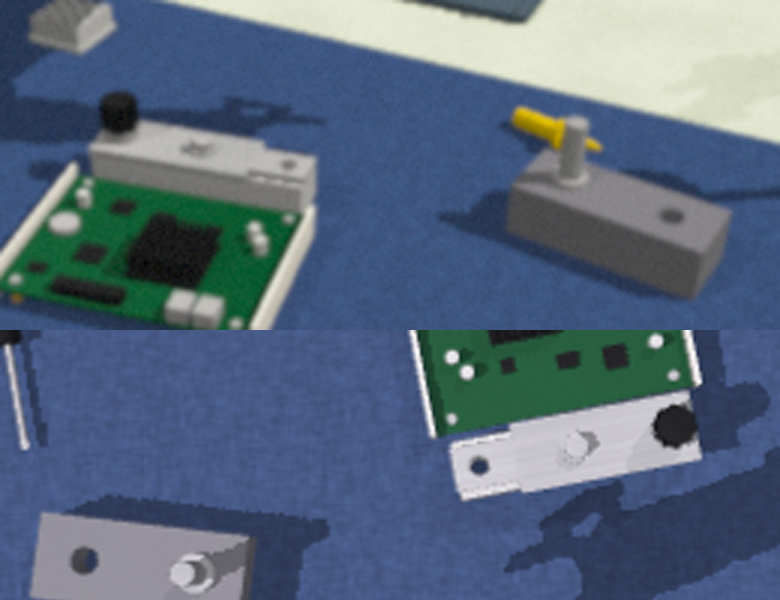

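The bolt is home at crop (118,112), and the drift is upright in the stand at (573,160). The yellow look-alike leaned at the start and now lies flat. I check when that happened and that everything is at rest, then hand in.

```bash
python3 - <<'E'
from h import *
st()
ims=[cv2.imread('pics/raw_scene0.png'),cv2.imread('pics/raw_sc1.png'),snapshot('scene')[:,:,::-1]]
top=[cv2.imread('pics/raw_top0.png'),snapshot('top')[:,:,::-1]]
cv2.imwrite('pics/v5.png',np.hstack([cv2.resize(i[190:290,330:440],None,fx=2.3,fy=2.3) for i in ims]))
# bystander shift: compare patches (heatsink, fan, driver) between first and last top pictures
for n,(u,v) in dict(heatsink=(416,287),fan=(436,186),driver=(113,174)).items():
    s=26 if n!='driver' else 40
    g=[cv2.cvtColor(np.ascontiguousarray(t[v-s:v+s,u-s:u+s]),cv2.COLOR_BGR2GRAY).astype(np.float32) for t in top]
    print(n,cv2.phaseCorrelate(g[0],g[1],cv2.createHanningWindow(g[0].shape[::-1],cv2.CV_32F)))
E
```

```text
t 34.58 p [0.3509 0.1647 0.2078] yaw,tilt [1.0007e+02 4.0000e-02] F [0.8 0.1 0.3] M [-0.   -0.01 -0.  ] w 0.0512 q [ 0.27 -0.32 -0.27  1.61  0.    1.66]
heatsink ((0.14373476911548266, -0.3627499792327882), 0.511157138684486)
fan ((-0.13998612039890546, 0.13669215339001894), 0.8720123409734342)
driver ((-0.04153659097166695, -0.028563798415454755), 1.0023218393325806)
```

View pics/v5.png

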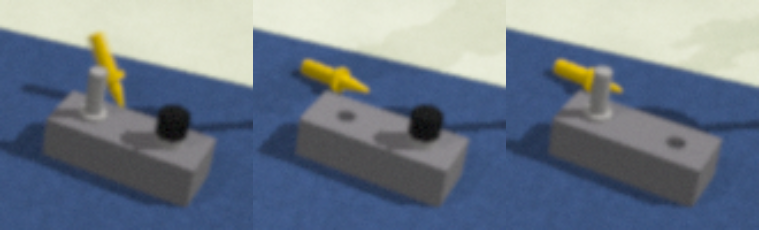

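```bash
python3 -c "
from h import *
print(env.close_job()); st()"
```

```text
the job is handed in; nothing more can be done
None
the job is handed in; nothing more can be done
```

The job is done and handed in at about 35 s of the 72 s allowed; no verdict was reported.

**What I did**
- **Drift in:** I centred the drift with two crossed grips and pushed it through the narrow-end hole into the rail. I nulled the side forces on the way, and it seated firmly at 23 N with the tool height stuck at 63.5 mm.
- **Bolt in:** I fitted the bolt in the wide-end hole. It seated at TCP z 54.1 mm, where 54.3 mm was expected.
- **Drift back:** I pulled the drift out and stood it back in its own stand hole. It seated at TCP z 68.4 mm, as expected. I then backed the arm off with nothing touching.

**Last checks**
- **Final pictures:** The bolt head is down on the bracket, the drift is upright in the stand, and the bracket lies along the rail.
- **Bystanders:** The heatsink, fan and screwdriver shifted by 0.4 px or less (about 1 mm). The heatsink match was weaker than the other two, probably from changed shadows.
- **Disagreement:** The unlisted yellow pin was leaning in the first picture and lay flat by 7.6 s. I did not plan any move near it and felt no contact, so it most likely toppled by itself, but I did not see it fall.

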